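Fetch the small reagent bottle from behind the tall ones

TASK

The small brown bottle stands at the back of the reagent tray, hemmed in by two taller white bottles. First stand both white bottles aside on the empty steel tray, then stand the brown bottle in the black round bottle holder, and only then put the white bottles back in the reagent tray, each on the very place where it stood at the start (do not swap them). Keep every bottle upright, set it down rather than drop it, and let go of everything at the end.

Things in the scene. Friction and masses are not known exactly. Their poses are not given: they have to be found in the camera images.
- bottle_salt: Larger white reagent bottle, round, 62 mm diameter, 115 mm tall including its 40 mm wide screw cap, straight-sided up to 71 mm, shoulder above, about 0.27 kg. Origin at the centre of its underside, z up along its axis. Loose. Starts on one of the two front places of the reagent tray (left or right varies); that starting place is also where it must finally stand.
- bottle_buffer: Smaller white reagent bottle, round, 56 mm diameter, 105 mm tall including its 36 mm wide screw cap, straight-sided up to 65 mm, shoulder above, about 0.16 kg. Origin at the centre of its underside, z up along its axis. Loose. Starts on the other front place of the reagent tray, where it must finally stand again.
- bottle_stain: Small brown reagent bottle, round, 38 mm diameter, 70 mm tall including its 24 mm wide cap, straight-sided up to 43 mm, shoulder above, about 0.06 kg. Origin at the centre of its underside, z up along its axis. Loose. Starts on the back place of the reagent tray.
- reagent_tray: Reagent tray, grey plastic, fixed, 150 mm (its x) by 170 mm (its y); origin at the centre of its underside, +x to its back, z up. Floor 4 mm thick; rims 12 mm high at front and sides, 30 mm at the back, 5 mm thick. Flat dark discs mark the places: two in front at x = -32, y = +42 and -42 mm (68 mm across), one behind at x = +12, y = 0 mm (44 mm across).
- side_tray: Empty steel tray for setting things aside, fixed, 130 mm (its x) by 180 mm (its y), floor 4 mm thick, rim 12 mm high and 4 mm thick all round. Origin at the centre of its underside, z up. Both white bottles fit side by side along its y, e.g. at y = +42 and -42 mm.
- holder: Black round bottle holder, fixed: a foot of 88 mm diameter with an open cup of 68 mm outer and 60 mm inner diameter, rim 26 mm high, inner floor 6 mm above the worktop. Origin at the centre of its underside, z up.
Mind the look-alikes: they are no part of the job. There is more than one size of the bottle_stain; the one meant has the size given above.

How it is judged (in metres and radians):
On the way, in this order (a step that is already met when the one before it is completed fails the run):
1. both white bottles stand released on the steel tray, the brown bottle still in its place in the reagent tray (x of bottle_salt in the frame of side_tray between -0.05 and 0.05 m and y of bottle_salt in the frame of side_tray between -0.075 and 0.075 m and z of each of bottle_salt, bottle_buffer in the frame of side_tray below 0.01 m and angle between each of bottle_salt, bottle_buffer's own z axis and vertical below 0.12 rad and linear speed of each of bottle_salt, bottle_buffer below 0.02 m/s and contact force between each of bottle_salt, bottle_buffer and the arm below 0.05 N and contact force between each of bottle_salt, bottle_buffer and the fingers below 0.05 N and x of bottle_buffer in the frame of side_tray between -0.05 and 0.05 m and y of bottle_buffer in the frame of side_tray between -0.075 and 0.075 m and distance of bottle_stain from where it was at the start of the episode below 0.02 m), for 0.2 s.
2. the brown bottle stands released in the black holder while both white bottles are still on the steel tray (horizontal distance between bottle_stain and holder below 0.014 m and z of bottle_stain in the frame of holder below 0.011 m and angle between each of bottle_stain, bottle_salt, bottle_buffer's own z axis and vertical below 0.12 rad and linear speed of each of bottle_stain, bottle_salt, bottle_buffer below 0.02 m/s and contact force between each of bottle_stain, bottle_salt, bottle_buffer and the arm below 0.05 N and contact force between each of bottle_stain, bottle_salt, bottle_buffer and the fingers below 0.05 N and x of bottle_salt in the frame of side_tray between -0.05 and 0.05 m and y of bottle_salt in the frame of side_tray between -0.075 and 0.075 m and z of each of bottle_salt, bottle_buffer in the frame of side_tray below 0.01 m and x of bottle_buffer in the frame of side_tray between -0.05 and 0.05 m and y of bottle_buffer in the frame of side_tray between -0.075 and 0.075 m), for 0.2 s.
At the end, for the whole second after the job is handed in: The brown bottle stands upright on the holder's inner floor (within 14 mm of its centre); each white bottle stands upright within 15 mm of where it stood at the start; all released (no contact with the robot), tilted less than 0.12 rad and at rest (horizontal distance between bottle_stain and holder below 0.014 m and z of bottle_stain in the frame of holder below 0.011 m and angle between each of bottle_stain, bottle_salt, bottle_buffer's own z axis and vertical below 0.12 rad and linear speed of each of bottle_stain, bottle_salt, bottle_buffer below 0.02 m/s and contact force between each of bottle_stain, bottle_salt, bottle_buffer and the arm below 0.05 N and contact force between each of bottle_stain, bottle_salt, bottle_buffer and the fingers below 0.05 N and distance of each of bottle_salt, bottle_buffer from where it was at the start of the episode below 0.015 m); the robot touches nothing.
It fails at once if a bottle is tipped over (more than 0.6 rad) (angle between any of bottle_salt, bottle_buffer, bottle_stain's own z axis and vertical above 0.6 rad).
It fails at once if a bottle is dropped: in free fall with its underside more than 40 mm above the worktop ((height (world z) of bottle_salt above 0.04 m and contact force between bottle_salt and anything else below 0.005 N) or (height (world z) of bottle_buffer above 0.04 m and contact force between bottle_buffer and anything else below 0.005 N) or (height (world z) of bottle_stain above 0.04 m and contact force between bottle_stain and anything else below 0.005 N)).
It also fails if it takes over 128 s, if anything falls off the work surface, if the arm or the gripper's body presses on something with over 40 N, if the wrist force passes 120 N, or if a joint passes its speed limit or range.

ROBOT

A 7-joint arm with a two-finger parallel gripper is mounted at the origin on a cart in front of the work surface, level with it; the furniture and walls round the work are solid. World frame = base frame: x ahead of the robot, y to its left, z up, the work surface at z = 0. Lengths are in mm, angles in rad, forces in N, time in s.
With the tool pointing down it reaches from about 425 to 1025 mm from the base axis. Payload 3.6 kg.
Tool frame: the origin (TCP) lies at the very end of the fingers, on their centre line; the grasp point (between the pads) lies 19 mm behind it; z points along the fingers, y is the line along which they close (so a half turn about z gives the same grasp; the last joint's range is limited). The gripper opens to 85 mm and grips with 20 to 120 N. Pads are 22 mm wide; open, the fingers measure 114 mm over their backs; the gripper's body (76 mm by 85 mm) begins 54 mm behind the grasp point. The pads swing forward as they close: fully open they stand 13 mm farther back than shut.
Start: joints at [1.242, 0.591, 0.048, 1.609, -0.033, 0.943, -0.034], TCP at [168.671, -705.11, 202.402] pointing down, gripper open.
Joint ranges: [-2.69, 2.69], [-0.47, 2.24], [-1.27, 1.36], [0.19, 2.51], [-1.53, 4.68], [0.08, 2.07], [-3.09, 3.09]. Speed limits (rad/s): [2.57, 2.57, 3.14, 3.14, 3.14, 3.14, 3.14].

INTERFACE

Orientations are given as a 3x3 rotation matrix whose columns are the frame's x, y, z axes.
In Python, from plant import arm gives the robot as it stands.
- The arm moves only by the shell command python3 -m crank 'ROWS'. ROWS is JSON, a list of rows, each a list of 3 entries, a list of its own where there are three numbers: the opening, from -1 (shut) to 1 (fully open), then the shift along the tool's x, y, z scaled (see below), then the turn about the tool's z scaled (see below). A call has 1 to 5 rows; each row is the pose to reach, as a shift and turn from the pose commanded when the call began, along the tool's axes at that moment, turning the shorter way round; what a row does not reach only later rows make up. The controller multiplies each number of a shift by 200 mm and each number of a turn by 180 degrees. A row lasts 1/8 s, in which the tool goes at most 62.5 mm and 10.7 degrees, less where a joint would pass 70% of its speed; a pose out of reach is approached as far as the arm can. A call with a number of a shift or a turn outside -1 to 1 is refused whole. A call with a gripper value outside its range is refused whole. The fingers move at their own pace and stop on an object; the grip force is fixed at half the most. Time passes only in rows, so rows that repeat a pose let the fingers close. It gives the time, the measured TCP pose, the force, the opening and the grip force at its end, in the units of the state.
- arm.get_state(): the state, without advancing time (a new reading comes with each control period).
- arm.read_camera(name): name is "side" or "top"; returns the picture (420x560x3 uint8, red, green, blue); there is no depth.
- arm.camera_model(name): a dict with "K" (3x3 intrinsics, pixels), "D" ([k1, k2, p1, p2, k3] as OpenCV has them; the pictures are not rectified), "rvec" (rotation vector, rad) and "tvec" (3), from world to camera coordinates, as OpenCV has them. Camera axes: x right, y down, z forward; pixel columns grow to the right and rows downward; lengths in mm; the calibration is good to about 2 mm. A picture is of the moment at which its call begins. camera_model takes no time and is no camera call.
- arm.job_done(): hands the job in; it is judged then, once.
The state is a dict: "time_s": time; "joints": joint angles; "qd": joint speeds; "effort": joint torques, N m; "tool_pos": TCP position; "eef_rot": TCP orientation; "wrist_force": force on the tool from outside, world axes, zero at the start; "ft_torque": the same for the moment, N m; "finger_gap": finger opening in mm; "finger_force": force on a finger pad.
Only numpy, scipy, OpenCV 4.12 (cv2) and the standard library are available. Lean on these libraries where they do the work, as an engineer would, in place of code of your own. Each camera call takes 0.05 s, during which the arm holds its last target. There are 200 camera calls.

## Working session

There is one attempt and no reset: what is moved stays moved. The work goes in short steps, Python scripts to look and compute and a shell command to move; the robot and the scene stay as the last step left them, time stands still between calls to the robot, and variables do not carry over. Pictures are saved under pics/ and viewed, at most 14 in all, crops included, and the job is handed in when it is done.

```bash
mkdir -p pics; ls
python3 - <<'E'
from plant import arm
import cv2
for n in("top","side"):
    cv2.imwrite(f"pics/{n}0.png",arm.read_camera(n)[:,:,::-1]); m=arm.camera_model(n); print(n,m)
s=arm.get_state();print(s['tool_pos'],s['eef_rot'],s['finger_gap'],s['wrist_force'])
E
```

```text
pics
top {'K': array([[380.20021804,   0.        , 276.53128704],
       [  0.        , 380.20021804, 206.70882843],
       [  0.        ,   0.        ,   1.        ]]), 'D': array([-0.06732317,  0.        ,  0.        ,  0.        ,  0.        ]), 'rvec': array([ 2.13684737, -2.13155624,  0.16571933]), 'tvec': array([159.75505778, 457.42878785, 823.73635449])}
side {'K': array([[420.89420553,   0.        , 272.17336564],
       [  0.        , 420.89420553, 198.07410718],
       [  0.        ,   0.        ,   1.        ]]), 'D': array([-0.12193074,  0.        ,  0.        ,  0.        ,  0.        ]), 'rvec': array([ 0.28260552, -2.73800602,  1.31212452]), 'tvec': array([483.5749863 ,  -6.28782475, 913.14929465])}
[ 168.47996059 -704.28853975  201.33273369] [[ 9.72549816e-01  2.32693988e-01 -6.02828340e-04]
 [ 2.32694740e-01 -9.72547714e-01  2.02550941e-03]
 [-1.14955464e-04 -2.11018378e-03 -9.99997767e-01]] 85.29541897087155 [-0.37606073  0.47743179 -0.10532003]
```

View pics/top0.png

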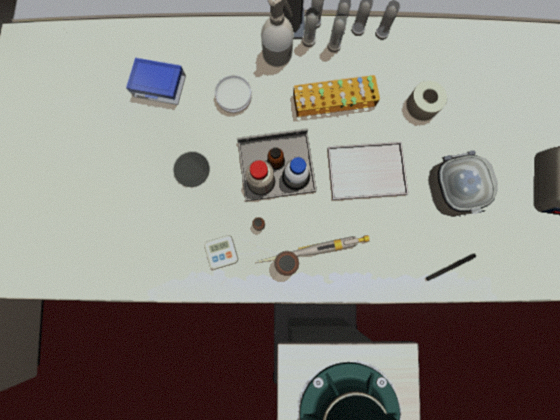

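View pics/side0.png

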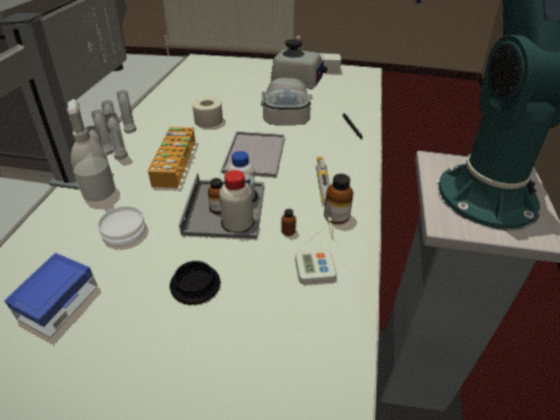

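The candidates for `bottle_stain` are the brown bottles in the top view at (276,157) in the back of the tray, (258,224) small on the worktop and (286,263) large on the worktop. The one at (276,157) fits by location. I'll confirm with its size in an enlarged crop.

```bash
cat > h.py <<'E'
import numpy as np,cv2
from plant import arm
def cam(n):
    m=arm.camera_model(n);return m,cv2.Rodrigues(m['rvec'])[0],m['tvec']
def proj(n,P):
    m,R,t=cam(n);return cv2.projectPoints(np.array(P,float).reshape(-1,3),m['rvec'],m['tvec'],m['K'],m['D'])[0].reshape(-1,2)
def back(n,uv,z):
    m,R,t=cam(n);p=cv2.undistortPoints(np.array(uv,float).reshape(-1,1,2),m['K'],m['D']).reshape(-1,2)
    d=np.c_[p,np.ones(len(p))]@R; c=-R.T@t
    return (c+d*((z-c[2])/d[:,2])[:,None])[:,:2]
def blob(img,cond,win):
    x0,y0,x1,y1=win;hsv=cv2.cvtColor(img,cv2.COLOR_RGB2HSV);M=np.zeros(img.shape[:2],np.uint8);M[y0:y1,x0:x1]=cond(hsv.astype(int))[y0:y1,x0:x1]
    n,l,s,c=cv2.connectedComponentsWithStats(M);i=1+np.argmax(s[1:,4]);return c[i],s[i]
red=lambda h:((h[...,0]<8)|(h[...,0]>172))&(h[...,1]>140)&(h[...,2]>80)
blue=lambda h:(abs(h[...,0]-112)<14)&(h[...,1]>120)&(h[...,2]>50)
E
python3 - <<'E'
from h import *
t=cv2.imread('pics/top0.png');s=cv2.imread('pics/side0.png')
a=cv2.resize(t[125:235,165:415],None,fx=3.2,fy=3.2,interpolation=cv2.INTER_CUBIC)
b=cv2.resize(s[120:310,150:400],None,fx=3.1,fy=3.1,interpolation=cv2.INTER_CUBIC)
cv2.imwrite('pics/ct.png',a);cv2.imwrite('pics/cs.png',b)
t=t[:,:,::-1].copy();s=s[:,:,::-1].copy()
for nm,c,wt,ws in(('red',red,(240,150,280,195),(215,165,260,195)),('blue',blue,(280,150,315,195),(225,145,255,175))):
    for n,i,w in(('top',t,wt),('side',s,ws)):
        ce,st=blob(i,c,w);print(nm,n,ce,st,[back(n,[ce],z).round(1).tolist() for z in(105,115)])
print(proj('top',[[0,0,0],[168,-704,200]]))
E
```

```text
red top [258.15725806 169.02419355] [250 161  18  17 248] [[[527.0, 199.7]], [[524.3, 199.1]]]
red side [233.86641221 178.45038168] [225 171  19  18 262] [[[526.6, 192.4]], [[522.2, 205.5]]]
blue top [297.55  165.165] [290 157  16  17 200] [[[535.6, 116.0]], [[532.8, 116.5]]]
blue side [239.81382979 158.46276596] [232 152  16  14 188] [[[533.6, 124.8]], [[529.1, 139.3]]]
[[348.54964899 412.9199648 ]
 [716.59296226 339.70442826]]
```

View pics/ct.png

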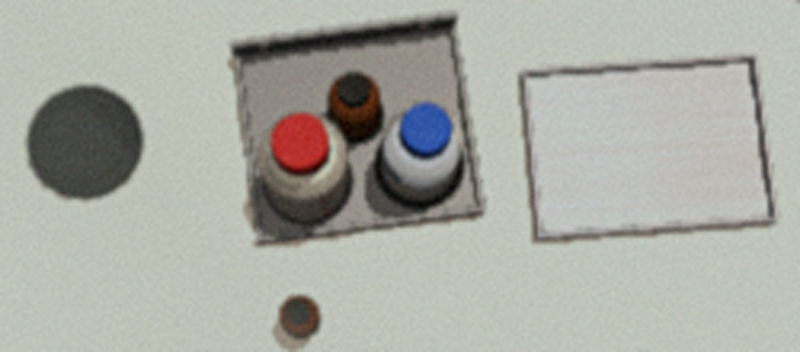

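View pics/cs.png

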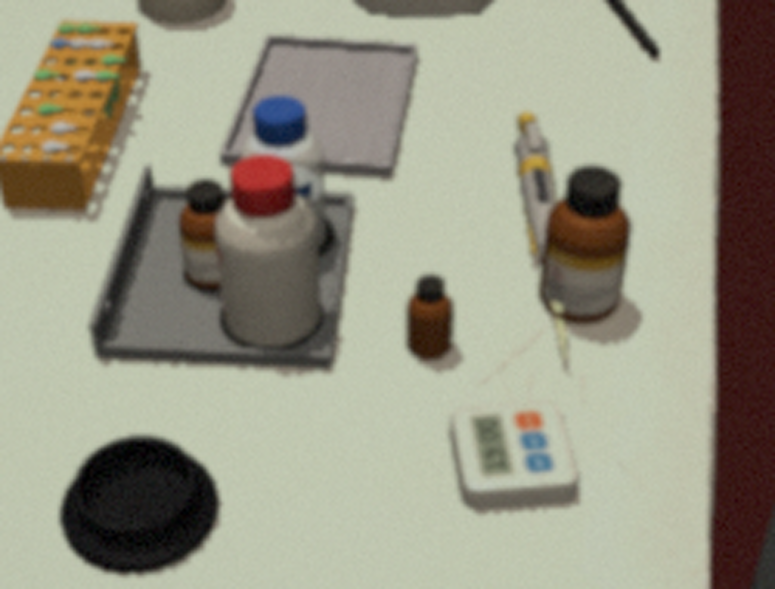

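The crops show one salt, one buffer and one stain candidate:
- **Salt:** red cap, top crop (300,142). It is wider and taller, and stands at the left front.
- **Buffer:** blue cap, (427,128), right front.
- **Stain:** the brown bottle at (355,105), at the back of the tray. It is mid-sized. The ones on the worktop are smaller and larger look-alikes.

Next I fit the poses.

```bash
cat > fit.py <<'E'
from h import *
from scipy.optimize import least_squares
T=lambda c:[165+(c[0]+.5)/3.2-.5,125+(c[1]+.5)/3.2-.5]
S=lambda c:[150+(c[0]+.5)/3.1-.5,120+(c[1]+.5)/3.1-.5]
def tf(p,L):
    c,s=np.cos(p[2]),np.sin(p[2]);L=np.array(L,float);return np.c_[p[0]+c*L[:,0]-s*L[:,1],p[1]+s*L[:,0]+c*L[:,1],L[:,2]]
def fit(obs,x0):
    f=lambda p:np.concatenate([(proj(n,tf(p,[o[1] for o in obs if o[0]==n]))-np.array([o[2] for o in obs if o[0]==n])).ravel() for n in('top','side') if any(o[0]==n for o in obs)])
    r=least_squares(f,x0,x_scale=[100,100,1],loss='soft_l1');return r.x,r.fun.reshape(-1,2).round(1)
tray=[('top',(-75,85,12),T((253,243))),('top',(-75,-85,12),T((484,213))),('top',(75,-85,30),T((455,15))),('top',(75,85,30),T((233,44))),
('side',(-75,85,12),S((331,357))),('side',(75,85,0),S((97,355))),('side',(-75,-85,12),S((353,200))),('side',(75,-85,30),S((150,168)))]
st=[('top',(65,90,12),T((520,73))),('top',(65,-90,12),T((755,57))),('top',(-65,-90,12),T((776,222))),('top',(-65,90,12),T((535,241))),
('side',(65,-90,12),S((269,38))),('side',(-65,-90,12),S((416,46))),('side',(-65,90,12),S((393,168))),('side',(65,90,12),S((223,156)))]
if __name__=='__main__':
    res={}
    for nm,o,x0 in(('tray',tray,(540,160,0)),('side_tray',st,(540,-50,0))):
        for lab,oo in(('both',o),('top',[q for q in o if q[0]=='top'])):
            x,r=fit(oo,x0);print(nm,lab,x.round(3).tolist(),r.tolist())
            if lab=='both':res[nm]=x
    print('places',tf(res['tray'],[(-32,42,4),(-32,-42,4),(12,0,4)]).round(1).tolist())
    print('side places',tf(res['side_tray'],[(0,42,4),(0,-42,4)]).round(1).tolist())
    print('holder top z4,z26',back('top',[T((85,142))],4),back('top',[T((85,142))],26))
    # holder: dark foot ellipse fit
    for n,w in(('top',(165,140,215,195)),('side',(165,255,225,305))):
        i=cv2.imread(f'pics/{n}0.png')[:,:,::-1].copy();c,s_=blob(i,lambda h:h[...,2]<115,w);print(n,'holder',c,s_,back(n,[c],8))
    print('stain cap top',back('top',[T((353,89))],70),'side',back('side',[S((206,190))],70))
E
python3 fit.py
```

```text
tray both [559.922, 163.011, 0.129] [[0.1, 0.4], [-0.2, 0.7], [0.5, -0.4], [-1.3, -0.7], [0.1, 0.0], [-0.4, 0.9], [1.2, -2.4], [-0.6, -1.4]]
tray top [559.987, 162.76, 0.131] [[0.3, 0.4], [0.0, 0.6], [0.6, -0.5], [-1.3, -0.6]]
side_tray both [548.571, -52.629, 0.078] [[-0.9, -0.4], [-0.5, -0.5], [0.1, 0.5], [-0.2, 0.3], [-0.2, -1.1], [1.1, -0.7], [0.3, -0.5], [-0.6, -0.6]]
side_tray top [548.544, -53.454, 0.075] [[-0.5, -0.5], [-0.0, -0.4], [0.4, 0.7], [0.1, 0.2]]
places [[522.8, 200.5, 4.0], [533.6, 117.2, 4.0], [571.8, 164.6, 4.0]]
side places [[545.3, -10.8, 4.0], [551.9, -94.5, 4.0]]
holder top z4,z26 [[553.97729042 366.73558379]] [[548.1144585  361.46541573]]
top holder [191.09494949 169.10707071] [174 152  36  35 990] [[552.7245322  366.06861247]]
side holder [194.4670109  283.06024096] [ 170  261   51   44 1743] [[552.03691411 371.60854329]]
stain cap top [[574.49987672 164.52458774]] side [[574.38360266 161.83836356]]
```

```bash
cat > go.py <<'E'
import sys,numpy as np
from plant import arm
def go(x,y,z,yaw=None):
    s=arm.get_state();R=np.array(s['eef_rot']);p=np.array(s['tool_pos'])
    d=R.T@(np.array([x,y,z])-p)/200
    t=''
    if yaw is not None:
        c=np.degrees(np.arctan2(R[1,1],R[0,1]));t=round(-((yaw-c+90)%180-90)/180,3)
    print('pos',p.round(1),'shift',d.round(3).tolist(),'turn',t,'gap',round(s['finger_gap'],1),'F',np.round(s['wrist_force'],1),'t',round(s['time_s'],2),'j7',round(s['joints'][6],2),'tilt z',R[:,2].round(3))
if __name__=='__main__': go(*map(float,sys.argv[1:]))
E
python3 -m crank '[[1,[0,0,-0.5],-0.25],[1,[0,0,-0.5],-0.25],[1,[0,0,-0.5],-0.25],[1,[0,0,-0.5],-0.25],[1,[0,0,-0.5],-0.25]]'
python3 go.py 430 -250 310 7.4
python3 - <<'E'
from h import *
from scipy.optimize import least_squares
a=np.linspace(0,2*np.pi,73)
def sil(n,x,y,h):
    pts=np.r_[[[x+r*np.cos(t),y+r*np.sin(t),z] for r,z in((44,0),(44,h),(34,26)) for t in a]]
    q=proj(n,pts).astype(np.float32);M=np.zeros((420*4,560*4),np.uint8)
    cv2.fillConvexPoly(M,cv2.convexHull((q*4+1.5).round().astype(int)),1);return cv2.resize(M.astype(float),(560,420),interpolation=cv2.INTER_AREA)
ms={}
for n,w in(('top',(165,140,215,195)),('side',(160,250,235,312))):
    i=cv2.imread(f'pics/{n}0.png')[:,:,::-1];M=np.zeros((420,560));M[w[1]:w[3],w[0]:w[2]]=(i.max(2)<125)[w[1]:w[3],w[0]:w[2]];ms[n]=M
from scipy.optimize import minimize
for k in(['top'],['side'],['top','side']):
    r=minimize(lambda p:sum(abs(sil(n,p[0],p[1],6)-ms[n]).sum() for n in k),[553,367],method='Nelder-Mead',options=dict(initial_simplex=[[553,367],[560,367],[553,375]]));print(k,r.x,r.fun)
E
```

```text
time_s: 0.72
tool_pos: [168.4, -704.7, 301.8]
eef_rot: [[0.523, 0.852, -0.0], [0.852, -0.523, 0.001], [0.001, -0.001, -1.0]]
wrist_force: [0.6, -0.6, 0.2]
finger_gap: 85.4
finger_force: 0.0
pos [ 168.4 -704.7  301.8] shift [2.622, -0.075, -0.038] turn -0.216 gap 85.4 F [ 0.6 -0.6  0.2] t 0.72 j7 0.66 tilt z [-0.     0.001 -1.   ]
['top'] [553.86643064 367.3717975 ] 49.9375
['side'] [553.31890179 368.27749367] 63.5
['top', 'side'] [553.43437172 368.25944787] 125.3125
```

```bash
python3 -m crank '[[1,[0,0,0],-0.216],[1,[0,0,0],-0.216],[1,[0,0,0],-0.216],[1,[0,0,0],-0.216],[1,[0,0,0],-0.216]]' >/dev/null
python3 go.py 430 -250 310 7.4
```

```text
pos [ 168.5 -704.9  301.7] shift [2.094, 1.581, -0.039] turn -0.001 gap 85.6 F [-0.5 -0.7  0.2] t 1.35 j7 1.26 tilt z [-0.     0.001 -1.   ]
```

Three calls to the waypoint, then on toward the salt bottle.

```bash
for i in 1 2; do python3 -m crank '[[1,[0.25,0.19,0],0],[1,[0.5,0.38,0],0],[1,[0.75,0.57,0],0],[1,[1,0.75,0],0],[1,[1,0.75,0],0]]' | grep -E "pos|force"; done
python3 go.py 523 200 220 7.4
```

```text
tool_pos: [296.0, -481.9, 302.9]
wrist_force: [-0.6, -0.1, 0.8]
finger_force: 0.0
tool_pos: [418.0, -265.6, 303.0]
wrist_force: [0.2, -1.0, 0.9]
finger_force: 0.0
pos [ 418.  -265.6  303. ] shift [2.236, 0.832, 0.418] turn 0.002 gap 85.1 F [ 0.2 -1.   0.9] t 2.6 j7 0.47 tilt z [ 0.002  0.001 -1.   ]
```

```bash
python3 -m crank '[[1,[0.25,0.1,0.05],0],[1,[0.5,0.2,0.1],0],[1,[0.75,0.3,0.15],0],[1,[1,0.4,0.2],0],[1,[1,0.4,0.2],0]]' | grep -E "pos"
python3 -m crank '[[1,[0.25,0.1,0.05],0],[1,[0.5,0.2,0.1],0],[1,[0.75,0.3,0.15],0],[1,[1,0.4,0.2],0],[1,[1,0.4,0.2],0]]' | grep -E "pos"
python3 go.py 523 200 180 7.4
```

```text
tool_pos: [469.9, -58.5, 262.1]
tool_pos: [524.1, 150.0, 222.0]
pos [524.1 150.  222. ] shift [0.248, 0.027, 0.211] turn 0.0 gap 85.3 F [ 0.6 -0.6 -0.5] t 3.85 j7 -0.55 tilt z [ 0.     0.002 -1.   ]
```

```bash
python3 -m crank '[[1,[0.25,0.03,0.2],0],[1,[0.25,0.03,0.2],0],[1,[0.25,0.03,0.2],0],[1,[0.25,0.03,0.2],0]]' | grep -E "pos"
python3 go.py 523.5 200 80 7.4
python3 - <<'E'
from h import *
t=arm.read_camera('top');s=arm.read_camera('side')
a=np.hstack([cv2.resize(t[100:230,180:340],None,fx=2.4,fy=2.4,interpolation=2),cv2.resize(s[90:220,160:320],None,fx=2.4,fy=2.4,interpolation=2)])
cv2.imwrite('pics/a1.png',a[:,:,::-1])
E
```

```text
tool_pos: [523.5, 194.8, 182.9]
pos [523.5 194.8 182.9] shift [0.027, 0.003, 0.514] turn -0.002 gap 85.4 F [0.4 0.3 0.5] t 4.35 j7 -0.69 tilt z [ 0.001 -0.001 -1.   ]
```

View pics/a1.png

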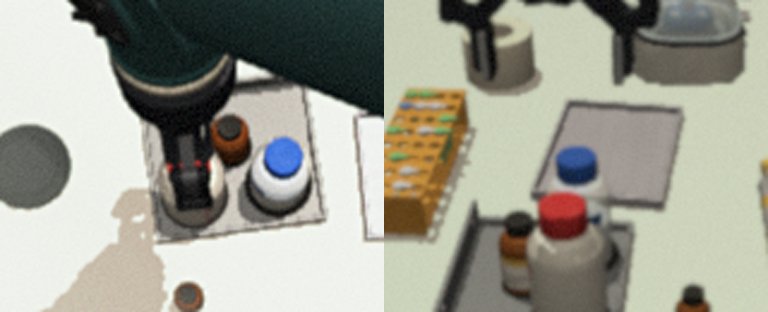

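The gripper straddles the salt bottle: in the side crop the fingers are at (482,75) and (620,80), with the red cap at (562,215) between them. In the top crop the finger line runs along the tray's x axis, clear of the brown bottle. I'll descend.

```bash
python3 -m crank '[[1,[0,0,0.2],0],[1,[0,0,0.4],0],[1,[0,0,0.5],0],[1,[0,0,0.5],0],[1,[0,0,0.5],0]]'|grep -E "pos|wrist"
python3 go.py 523.5 200 50 7.4
```

```text
tool_pos: [523.3, 197.5, 83.5]
wrist_force: [0.5, -0.4, 0.3]
pos [523.3 197.5  83.5] shift [0.012, 0.002, 0.167] turn -0.001 gap 85.4 F [ 0.5 -0.4  0.3] t 5.08 j7 -0.81 tilt z [ 0.002  0.001 -1.   ]
```

```bash
python3 -m crank '[[1,[0,0,0.08],0],[1,[0.01,0,0.14],0],[1,[0.01,0,0.16],0],[1,[0.01,0,0.16],0],[1,[0.01,0,0.16],0]]'|grep -E "pos|wrist"
python3 go.py 523.5 200 50 7.4
python3 -m crank '[[-1,[0,0,0],0],[-1,[0,0,0],0],[-1,[0,0,0],0],[-1,[0,0,0],0],[-1,[0,0,0],0]]'
python3 go.py 523.5 200 50 7.4
```

```text
tool_pos: [522.2, 199.6, 50.5]
wrist_force: [0.1, 0.0, 0.3]
pos [522.2 199.6  50.5] shift [0.001, 0.007, 0.003] turn -0.0 gap 85.6 F [0.1 0.  0.3] t 5.7 j7 -0.85 tilt z [ 0.  0. -1.]
time_s: 6.32
tool_pos: [522.9, 199.6, 51.4]
eef_rot: [[-0.128, 0.992, 0.002], [0.992, 0.128, 0.0], [-0.0, 0.002, -1.0]]
wrist_force: [-0.1, -1.0, 4.9]
finger_gap: 52.0
finger_force: 54.7
pos [522.9 199.6  51.4] shift [0.002, 0.003, 0.007] turn -0.0 gap 52.0 F [-0.1 -1.   4.9] t 6.33 j7 -0.85 tilt z [ 0.002  0.    -1.   ]
```

```bash
python3 - <<'E'
from h import *
t=arm.read_camera('top');s=arm.read_camera('side')
a=np.hstack([cv2.resize(t[110:220,220:340],None,fx=3.3,fy=3.3,interpolation=2),cv2.resize(s[125:235,190:310],None,fx=3.3,fy=3.3,interpolation=2)])
cv2.imwrite('pics/a2.png',a[:,:,::-1])
E
python3 go.py 523.5 200 50 7.4
```

```text
pos [522.9 199.6  51.4] shift [0.002, 0.003, 0.007] turn -0.0 gap 51.8 F [-0.4 -0.6  5.6] t 6.42 j7 -0.85 tilt z [ 0.002  0.    -1.   ]
```

View pics/a2.png

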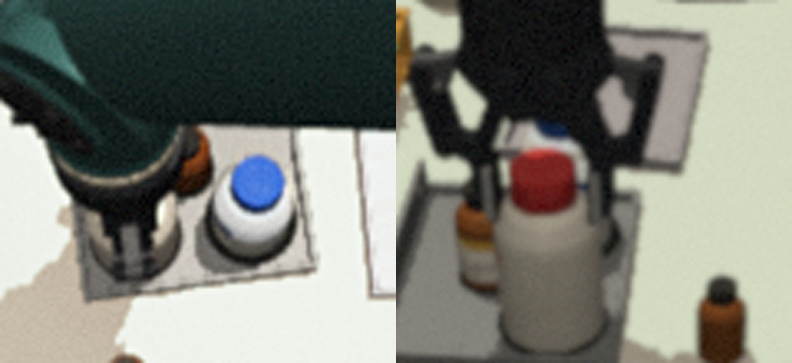

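The side crop shows the pads closed on the shoulder, with tips at about (490,222) and (597,228) and the gripper body well above the cap at (545,165). I need to grip lower, so I'll open and go down carefully.

```bash
python3 -m crank '[[1,[0,0,0],0],[1,[0,0,0],0],[1,[0,0,0],0],[1,[0,0,0],0],[1,[0,0,0],0]]' |grep -E "pos|wrist|gap"
python3 -m crank '[[1,[0,0,0.02],0],[1,[0,0,0.04],0],[1,[0,0,0.04],0],[1,[0,0,0.04],0]]' |grep -E "pos|wrist|gap"
python3 - <<'E'
from h import *
s=arm.read_camera('side')
cv2.imwrite('pics/a3.png',cv2.resize(s[100:240,170:330],None,fx=4,fy=4,interpolation=2)[:,:,::-1])
E
```

```text
tool_pos: [522.0, 199.4, 50.3]
wrist_force: [0.7, -0.1, 1.0]
finger_gap: 85.4
tool_pos: [522.0, 199.5, 42.3]
wrist_force: [-0.3, -0.6, 0.2]
finger_gap: 85.4
```

View pics/a3.png

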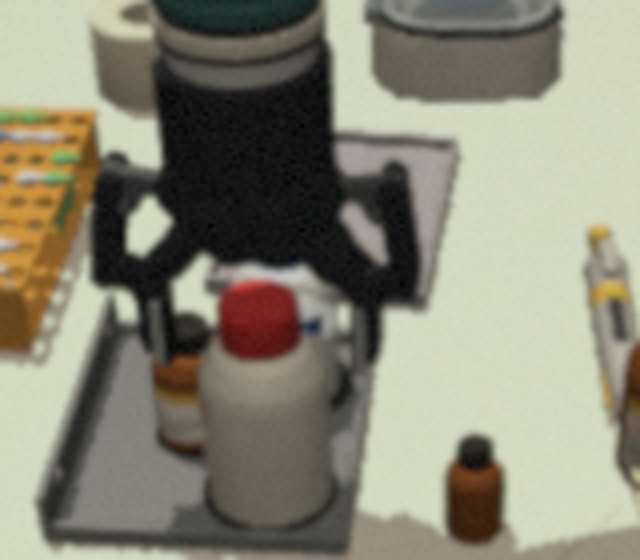

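```bash
python3 - <<'E'
from h import *
d=np.array([.992,.128,0]);c=np.array([522,199.5,0])
for z in(42,55,70,85):print(z,proj('side',[c+d*k+[0,0,z] for k in(-57,-42.5,42.5,57)]).round(1).tolist(),proj('top',[c+d*k+[0,0,z] for k in(-57,-42.5,42.5,57)]).round(1).tolist())
print(proj('side',[[523,200,4],[523,200,75],[523,200,119],[523,200,119+4]]).round(1).tolist())
E
python3 go.py 523 200 40
```

```text
42 [[266.2, 208.4], [258.7, 208.0], [215.6, 205.9], [208.3, 205.5]] [[262.7, 202.7], [261.9, 196.4], [257.5, 160.4], [256.8, 154.4]]
55 [[266.1, 203.2], [258.6, 202.9], [215.0, 200.8], [207.6, 200.4]] [[262.4, 201.7], [261.6, 195.3], [257.2, 158.8], [256.5, 152.7]]
70 [[266.0, 197.1], [258.4, 196.8], [214.3, 194.7], [206.9, 194.3]] [[262.1, 200.5], [261.3, 194.0], [256.8, 156.9], [256.1, 150.7]]
85 [[265.9, 190.9], [258.2, 190.5], [213.6, 188.5], [206.1, 188.1]] [[261.8, 199.3], [261.0, 192.7], [256.4, 154.9], [255.7, 148.6]]
[[237.6, 221.6], [235.5, 193.7], [234.1, 174.9], [234.0, 173.1]]
pos [522.1 199.4  42.4] shift [0.002, 0.005, 0.012] turn  gap 85.4 F [-0.6 -0.7  0.1] t 7.6 j7 -0.86 tilt z [-0. -0. -1.]
```

Projecting the reported TCP puts the finger tips near v≈203. They appear near v≈190, so they are about 25 mm higher than reported. I'll descend in small steps and watch the wrist force.

```bash
python3 -m crank '[[1,[0,0,0.02],0],[1,[0,0,0.03],0],[1,[0,0,0.04],0],[1,[0,0,0.04],0]]' |grep -E "pos|wrist|gap"
python3 -m crank '[[1,[0,0,0.02],0],[1,[0,0,0.02],0],[1,[0,0,0.02],0]]' |grep -E "pos|wrist|gap"
python3 -m crank '[[-1,[0,0,0],0],[-1,[0,0,0],0],[-1,[0,0,0],0],[-1,[0,0,0],0],[-1,[0,0,0],0]]' |grep -E "pos|wrist|gap|finger"
python3 - <<'E'
from h import *
s=arm.read_camera('side')
cv2.imwrite('pics/a4.png',cv2.resize(s[110:240,180:310],None,fx=4,fy=4,interpolation=2)[:,:,::-1])
E
```

```text
tool_pos: [521.9, 199.4, 34.2]
wrist_force: [-0.2, 0.7, -0.5]
finger_gap: 85.6
tool_pos: [522.0, 199.4, 30.3]
wrist_force: [-0.1, -0.4, -0.2]
finger_gap: 85.4
tool_pos: [522.4, 199.5, 31.1]
wrist_force: [-1.2, 0.1, 5.1]
finger_gap: 58.7
finger_force: 63.4
```

View pics/a4.png

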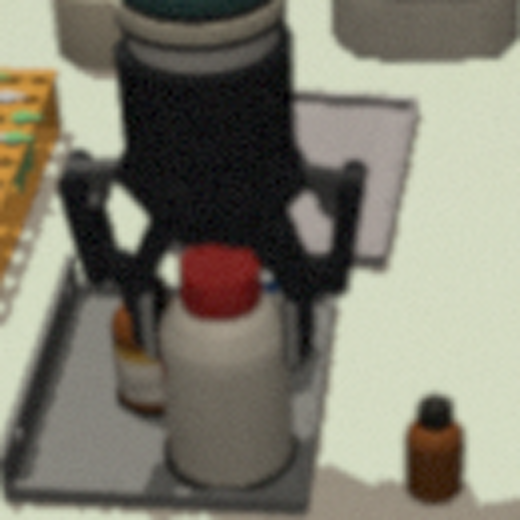

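Still high on the shoulder (gap 58.7 mm), and the cap is fully visible with the body behind and above it. I'll open and lower another 12 mm in checked steps.

```bash
python3 -m crank '[[1,[0,0,0],0],[1,[0,0,0],0],[1,[0,0,0],0],[1,[0,0,0],0],[1,[0,0,0],0]]' |grep -E "pos|wrist|gap"
for i in 1; do python3 -m crank '[[1,[0,0,0.01],0],[1,[0,0,0.02],0],[1,[0,0,0.02],0]]' |grep -E "pos|wrist"; done
python3 -m crank '[[1,[0,0,0.01],0],[1,[0,0,0.02],0],[1,[0,0,0.02],0]]' |grep -E "pos|wrist"
python3 -m crank '[[1,[0,0,0.01],0],[1,[0,0,0.02],0],[1,[0,0,0.02],0]]' |grep -E "pos|wrist"
python3 -m crank '[[-1,[0,0,0],0],[-1,[0,0,0],0],[-1,[0,0,0],0],[-1,[0,0,0],0],[-1,[0,0,0],0]]' |grep -E "pos|wrist|gap|finger"
```

```text
tool_pos: [522.1, 199.4, 30.3]
wrist_force: [1.0, 0.5, -0.2]
finger_gap: 85.6
tool_pos: [521.9, 199.3, 26.1]
wrist_force: [0.1, -0.4, 0.2]
tool_pos: [522.0, 199.3, 22.2]
wrist_force: [-0.4, 1.0, -0.4]
tool_pos: [522.0, 199.3, 18.2]
wrist_force: [-0.2, 0.6, -0.7]
tool_pos: [522.4, 199.5, 19.0]
wrist_force: [0.8, -0.8, 5.5]
finger_gap: 59.8
finger_force: 64.6
```

```bash
python3 -m crank '[[-1,[0,0,-0.02],0],[-1,[0,0,-0.05],0],[-1,[0,0,-0.08],0],[-1,[0,0,-0.08],0],[-1,[0,0,-0.08],0]]' |grep -E "pos|wrist|gap|finger"
python3 - <<'E'
from h import *
s=arm.read_camera('side')
cv2.imwrite('pics/a5.png',cv2.resize(s[110:240,180:310],None,fx=4,fy=4,interpolation=2)[:,:,::-1])
E
```

```text
tool_pos: [522.0, 199.3, 34.3]
wrist_force: [0.1, -0.2, -2.9]
finger_gap: 59.8
finger_force: 65.2
```

View pics/a5.png

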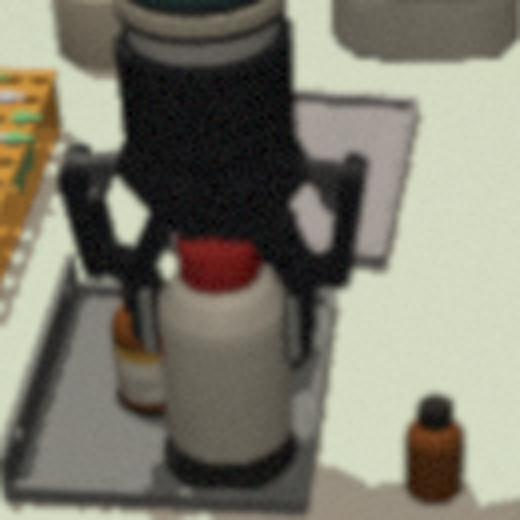

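The salt bottle is held and lifted upright. The pads are on its straight side, and the wrist reads −2.9 N, which matches 0.27 kg. Grip TCP was (522.4,199.5,19.0) with its base on the floor. I'll lift higher and carry it.

```bash
python3 -m crank '[[-1,[0,0,-0.15],0],[-1,[0,0,-0.35],0],[-1,[0,0,-0.55],0],[-1,[0,0,-0.65],0],[-1,[0,0,-0.65],0]]' |grep -E "pos|wrist|gap"
python3 go.py 552 -94.5 165 7.4
```

```text
tool_pos: [523.0, 199.9, 165.7]
wrist_force: [-0.4, 0.6, -4.1]
finger_gap: 59.6
pos [523.  199.9 165.7] shift [-1.478, -0.044, 0.002] turn -0.0 gap 59.6 F [-0.4  0.6 -4.1] t 12.82 j7 -0.72 tilt z [ 0.003  0.001 -1.   ]
```

```bash
python3 -m crank '[[-1,[-0.1,0,0],0],[-1,[-0.3,-0.01,0],0],[-1,[-0.5,-0.02,0],0],[-1,[-0.65,-0.02,0],0],[-1,[-0.74,-0.02,0],0]]' |grep -E "pos|wrist|gap"
python3 -m crank '[[-1,[-0.2,0,0],0],[-1,[-0.4,-0.01,0],0],[-1,[-0.6,-0.02,0],0],[-1,[-0.7,-0.02,0],0],[-1,[-0.74,-0.02,0],0]]' |grep -E "pos|wrist|gap"
python3 -m crank '[[-1,[0,0,0.1],0],[-1,[0,0,0.25],0],[-1,[0,0,0.4],0],[-1,[0,0,0.5],0],[-1,[0,0,0.5],0]]' |grep -E "pos|wrist|gap"
python3 go.py 552 -94.5 19 7.4
```

```text
tool_pos: [535.7, 48.1, 162.6]
wrist_force: [0.9, 0.9, -3.2]
finger_gap: 59.4
tool_pos: [551.7, -95.8, 163.8]
wrist_force: [-0.4, 0.9, -3.9]
finger_gap: 59.8
tool_pos: [550.8, -92.9, 63.1]
wrist_force: [0.8, 0.1, -3.1]
finger_gap: 59.5
pos [550.8 -92.9  63.1] shift [-0.009, 0.006, 0.221] turn 0.001 gap 59.5 F [ 0.8  0.1 -3.1] t 14.7 j7 -0.3 tilt z [-0.003  0.002 -1.   ]
```

```bash
python3 -m crank '[[-1,[-0.01,0,0.08],0],[-1,[-0.01,0,0.15],0],[-1,[-0.01,0,0.2],0],[-1,[-0.01,0,0.2],0],[-1,[-0.01,0,0.2],0]]' |grep -E "pos|wrist|gap"
python3 -m crank '[[-1,[0,0,0.005],0],[-1,[0,0,0.01],0],[-1,[0,0,0.01],0]]' |grep -E "pos|wrist|gap"
python3 -m crank '[[-1,[0,0,0.005],0],[-1,[0,0,0.01],0],[-1,[0,0,0.01],0]]' |grep -E "pos|wrist|gap"
```

```text
tool_pos: [552.5, -97.1, 24.6]
wrist_force: [0.7, -0.4, -3.2]
finger_gap: 59.7
tool_pos: [552.2, -97.2, 22.5]
wrist_force: [0.5, -0.1, -4.0]
finger_gap: 59.8
tool_pos: [552.1, -97.2, 20.3]
wrist_force: [0.1, 0.1, -3.2]
finger_gap: 59.7
```

```bash
python3 -m crank '[[-1,[0,0,0.005],0],[-1,[0,0,0.01],0],[-1,[0,0,0.01],0]]' |grep -E "pos|wrist|gap"
python3 -m crank '[[-1,[0,0,0.005],0],[-1,[0,0,0.005],0]]' |grep -E "pos|wrist|gap"
```

```text
tool_pos: [552.3, -97.2, 19.0]
wrist_force: [-1.6, -1.0, 3.8]
finger_gap: 60.0
tool_pos: [552.3, -97.2, 18.9]
wrist_force: [-3.2, 0.4, 11.5]
finger_gap: 59.9
```

Contact with the floor. I'll release, rise and go over the buffer bottle.

```bash
python3 -m crank '[[1,[0,0,0],0],[1,[0,0,0],0],[1,[0,0,0],0],[1,[0,0,0],0],[1,[0,0,0],0]]' |grep -E "pos|wrist|gap"
python3 -m crank '[[1,[0,0,-0.2],0],[1,[0,0,-0.45],0],[1,[0,0,-0.7],0],[1,[0,0,-0.8],0],[1,[0,0,-0.8],0]]' |grep -E "pos|wrist|gap"
python3 go.py 534.5 116.7 178 7.4
```

```text
tool_pos: [552.6, -97.2, 17.5]
wrist_force: [0.4, 0.3, 2.2]
finger_gap: 85.5
tool_pos: [553.1, -97.4, 178.7]
wrist_force: [0.0, 0.5, -1.1]
finger_gap: 85.2
pos [553.1 -97.4 178.7] shift [1.073, 0.044, 0.002] turn -0.0 gap 85.2 F [ 0.   0.5 -1.1] t 17.95 j7 -0.16 tilt z [ 0.003 -0.001 -1.   ]
```

```bash
python3 -m crank '[[1,[0.3,0.01,0],0],[1,[0.6,0.02,0],0],[1,[0.9,0.03,0],0],[1,[1,0.04,0],0],[1,[1,0.04,0],0]]' |grep -E "pos|wrist|gap"
python3 -m crank '[[1,[0.07,0,0],0],[1,[0.07,0,0],0],[1,[0.07,0,0],0]]' |grep -E "pos|wrist|gap"
python3 go.py 534.5 116.7 80 7.4
python3 - <<'E'
from h import *
t=arm.read_camera('top');s=arm.read_camera('side')
a=np.hstack([cv2.resize(t[110:220,260:400],None,fx=2.7,fy=2.7,interpolation=2),cv2.resize(s[60:230,170:315],None,fx=2.7,fy=2.7,interpolation=2)[:297]])
cv2.imwrite('pics/b1.png',a[:,:,::-1])
E
```

```text
tool_pos: [533.6, 103.3, 176.2]
wrist_force: [0.7, -0.4, 0.1]
finger_gap: 85.7
tool_pos: [533.0, 114.8, 177.2]
wrist_force: [-0.4, 0.1, 0.3]
finger_gap: 85.6
pos [533.  114.8 177.2] shift [0.009, 0.009, 0.486] turn -0.001 gap 85.6 F [-0.4  0.1  0.3] t 18.95 j7 -0.56 tilt z [-0.    -0.001 -1.   ]
```

View pics/b1.png

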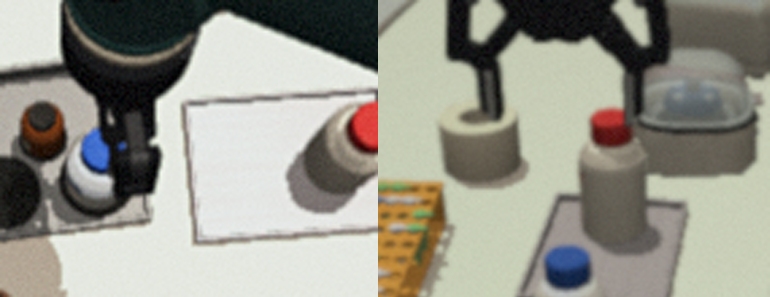

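Run:
```python
from h import *
d=np.array([.992,.128,0]);c=np.array([533,114.8,0])
for z in(177,190,205,220):print(z,proj('top',[c+d*k+[0,0,z] for k in(-57,-42.5,42.5,57)]).round(1).tolist(),proj('side',[c+d*k+[0,0,z] for k in(-57,-42.5,42.5,57)]).round(1).tolist())
m,R,t=cam('top');print(-R.T@t)
```

```text
177 [[304.0, 185.0], [303.0, 177.7], [297.0, 135.7], [296.0, 128.8]] [[269.4, 125.2], [261.8, 125.0], [217.8, 123.5], [210.3, 123.3]]
190 [[304.5, 183.5], [303.4, 176.0], [297.3, 133.4], [296.3, 126.3]] [[269.3, 119.1], [261.6, 118.9], [217.2, 117.5], [209.7, 117.3]]
205 [[305.0, 181.7], [303.9, 174.1], [297.7, 130.6], [296.7, 123.4]] [[269.2, 112.0], [261.5, 111.7], [216.6, 110.4], [209.0, 110.2]]
220 [[305.6, 179.8], [304.5, 172.1], [298.1, 127.7], [297.0, 120.4]] [[269.2, 104.7], [261.4, 104.4], [215.9, 103.1], [208.3, 103.0]]
[318.50816057 155.06963378 887.58679377]
```

```bash
python3 - <<'E'
from h import *
t=arm.read_camera('top').max(2).astype(int);s=arm.read_camera('side').max(2).astype(int)
np.save('t.npy',t);np.save('s.npy',s)
print('top u292-328');
for v in range(160,190,2):print(v,''.join('#' if t[v,u]<60 else '+' if t[v,u]<100 else '.' for u in range(292,328)))
print('side u195-280')
for v in range(60,110,2):print(v,''.join('#' if s[v,u]<70 else '+' if s[v,u]<115 else '.' for u in range(195,280)))
E
python3 go.py 534.5 116.7 80 7.4
```

```text
top u292-328
160 ......##########+++#+###+...........
162 ......+######+###++++##.............
164 ........+##+...#########++..........
166 ........+########+++#+#####.........
168 ........+########+++++#####.........
170 +.......###################.........
172 .++....+##################+.........
174 ........+#################..........
176 ..........###############+..........
178 ..........###############...........
180 ..........##############+...........
182 .........+#######+...+..............
184 +++++++++++####.....................
186 ++++++++#####+......................
188 ##########+.........................
side u195-280
60 .##########+.......+###########################################.......###########++..
62 +########+...........########################################+.........++#########+++
64 +########.............########################################+...........+#######+++
66 +########............+#########################################+..........+#######+++
68 +########...........+############################################+.........########++
70 +########.
[... 1201 characters left out ...]
............+++####+.......++..
98 .............###++###.............................................+++####++......++++
100 ............+###++###.............................................+++####+++.....++++
102 .......+++++++++++##+.............................................+++###+++...+++++++
104 .......+++++++++++++..............................................++++#+++.....++++++
106 .........................+........................................+#++++###+++++++++.
108 ......................+++++...........................+++++++++++++++++++++++########
pos [533.  115.4 177.4] shift [0.006, 0.009, 0.487] turn -0.001 gap 85.5 F [-0.  -0.6  0.2] t 19.15 j7 -0.56 tilt z [ 0. -0. -1.]
```

The salt bottle stands upright on the steel tray (side crop red cap (610,125)). The finger plane agrees with the buffer position within about 2 mm; only the finger height is offset. I'll descend on the buffer.

```bash
python3 -m crank '[[1,[0.005,0.005,0.2],0],[1,[0.005,0.005,0.4],0],[1,[0.005,0.005,0.6],0],[1,[0.005,0.005,0.65],0],[1,[0.005,0.005,0.65],0]]' |grep -E "pos|wrist|gap"
python3 -m crank '[[1,[0,0,0.05],0],[1,[0,0,0.08],0],[1,[0,0,0.1],0],[1,[0,0,0.1],0]]' |grep -E "pos|wrist|gap"
python3 go.py 534.5 116.7 12 7.4
```

```text
tool_pos: [533.8, 117.3, 47.5]
wrist_force: [-0.3, 0.6, -0.5]
finger_gap: 85.5
tool_pos: [533.6, 117.1, 27.3]
wrist_force: [-0.1, -0.3, 1.2]
finger_gap: 85.6
pos [533.6 117.1  27.3] shift [-0.003, 0.004, 0.077] turn -0.0 gap 85.6 F [-0.1 -0.3  1.2] t 20.27 j7 -0.76 tilt z [-0. -0. -1.]
```

```bash
python3 -m crank '[[1,[0,0,0.02],0],[1,[0,0,0.04],0],[1,[0,0,0.04],0],[1,[0,0,0.04],0]]' |grep -E "pos|wrist"
python3 -m crank '[[1,[0,0,0.01],0],[1,[0,0,0.03],0],[1,[0,0,0.035],0],[1,[0,0,0.035],0]]' |grep -E "pos|wrist"
python3 -m crank '[[-1,[0,0,0],0],[-1,[0,0,0],0],[-1,[0,0,0],0],[-1,[0,0,0],0],[-1,[0,0,0],0]]' |grep -E "pos|wrist|gap|finger"
python3 -m crank '[[-1,[0,0,-0.02],0],[-1,[0,0,-0.05],0],[-1,[0,0,-0.05],0],[-1,[0,0,-0.05],0]]' |grep -E "pos|wrist|gap|finger"
```

```text
tool_pos: [533.7, 117.3, 19.4]
wrist_force: [0.4, -0.2, -0.0]
tool_pos: [533.6, 117.2, 12.2]
wrist_force: [-0.9, 0.2, 0.1]
tool_pos: [534.3, 117.4, 13.0]
wrist_force: [0.4, -1.0, 5.9]
finger_gap: 54.2
finger_force: 63.0
tool_pos: [533.5, 117.1, 22.3]
wrist_force: [0.1, -0.4, -1.1]
finger_gap: 54.1
finger_force: 63.3
```

```bash
python3 -m crank '[[-1,[0,0,-0.15],0],[-1,[0,0,-0.35],0],[-1,[0,0,-0.5],0],[-1,[0,0,-0.5],0],[-1,[0,0,-0.5],0]]' |grep -E "pos|wrist|gap"
python3 go.py 545.5 -10 122 7.4
```

```text
tool_pos: [532.8, 116.6, 121.4]
wrist_force: [-1.4, -1.1, -2.4]
finger_gap: 54.2
pos [532.8 116.6 121.4] shift [-0.636, -0.018, -0.002] turn -0.0 gap 54.2 F [-1.4 -1.1 -2.4] t 23.02 j7 -0.64 tilt z [-0.002 -0.001 -1.   ]
```

```bash
python3 -m crank '[[-1,[-0.1,0,0],0],[-1,[-0.3,-0.01,0],0],[-1,[-0.5,-0.01,0],0],[-1,[-0.63,-0.02,0],0],[-1,[-0.63,-0.02,0],0]]' |grep -E "pos|wrist|gap"
python3 -m crank '[[-1,[0,0,0.1],0],[-1,[0,0,0.25],0],[-1,[0,0,0.4],0],[-1,[0,0,0.47],0],[-1,[0,0,0.47],0]]' |grep -E "pos|wrist|gap"
python3 go.py 545.5 -10 13 7.4
```

```text
tool_pos: [544.6, -13.4, 120.7]
wrist_force: [-0.3, 0.6, -0.8]
finger_gap: 54.2
tool_pos: [544.9, -7.9, 27.4]
wrist_force: [0.9, 0.2, -2.3]
finger_gap: 54.3
pos [544.9  -7.9  27.4] shift [-0.011, 0.002, 0.072] turn -0.0 gap 54.3 F [ 0.9  0.2 -2.3] t 24.27 j7 -0.54 tilt z [-0.002  0.    -1.   ]
```

```bash
python3 -m crank '[[-1,[0,0,0.03],0],[-1,[0,0,0.055],0],[-1,[0,0,0.055],0],[-1,[0,0,0.055],0]]' |grep -E "pos|wrist|gap"
python3 -m crank '[[-1,[0,0,0.005],0],[-1,[0,0,0.01],0],[-1,[0,0,0.01],0]]' |grep -E "pos|wrist|gap"
python3 -m crank '[[-1,[0,0,0.005],0],[-1,[0,0,0.01],0],[-1,[0,0,0.01],0]]' |grep -E "pos|wrist|gap"
```

```text
tool_pos: [546.0, -8.3, 17.7]
wrist_force: [-0.9, -0.4, -1.7]
finger_gap: 54.1
tool_pos: [545.7, -8.3, 15.3]
wrist_force: [-0.1, -0.1, -1.6]
finger_gap: 53.7
tool_pos: [545.7, -8.3, 13.3]
wrist_force: [-0.9, -1.1, -2.4]
finger_gap: 54.1
```

```bash
python3 -m crank '[[-1,[0,0,0.005],0],[-1,[0,0,0.008],0],[-1,[0,0,0.008],0]]' |grep -E "pos|wrist|gap"
python3 -m crank '[[1,[0,0,0],0],[1,[0,0,0],0],[1,[0,0,0],0],[1,[0,0,0],0],[1,[0,0,0],0]]' |grep -E "pos|wrist|gap"
python3 -m crank '[[1,[0,0,-0.2],0],[1,[0,0,-0.45],0],[1,[0,0,-0.7],0],[1,[0,0,-0.7],0],[1,[0,0,-0.7],0]]' |grep -E "pos|wrist|gap"
python3 go.py 573 164 150 7.4
```

```text
tool_pos: [545.9, -8.4, 13.0]
wrist_force: [-2.2, -0.8, 8.6]
finger_gap: 53.8
tool_pos: [545.7, -8.2, 11.7]
wrist_force: [-0.3, -0.3, 0.1]
finger_gap: 85.4
tool_pos: [545.2, -8.7, 151.4]
wrist_force: [0.2, 0.8, -0.4]
finger_gap: 85.0
pos [545.2  -8.7 151.4] shift [0.839, 0.248, 0.007] turn -0.0 gap 85.0 F [ 0.2  0.8 -0.4] t 27.15 j7 -0.38 tilt z [-0.001 -0.001 -1.   ]
```

```bash
python3 -m crank '[[1,[0.25,0.06,0],0],[1,[0.5,0.12,0],0],[1,[0.75,0.2,0],0],[1,[0.84,0.25,0],0],[1,[0.84,0.25,0],0]]' |grep -E "pos|wrist|gap"
python3 go.py 573 164 80 7.4
python3 - <<'E'
from h import *
t=arm.read_camera('top');s=arm.read_camera('side')
a=np.hstack([cv2.resize(t[110:230,230:410],None,fx=2.2,fy=2.2,interpolation=2),cv2.resize(s[110:230,160:330],None,fx=2.2,fy=2.2,interpolation=2)])
cv2.imwrite('pics/c1.png',a[:,:,::-1])
E
```

```text
tool_pos: [573.4, 165.7, 150.4]
wrist_force: [0.2, -0.6, -0.4]
finger_gap: 85.6
pos [573.4 165.7 150.4] shift [-0.008, -0.002, 0.352] turn 0.0 gap 85.6 F [ 0.2 -0.6 -0.4] t 27.77 j7 -0.66 tilt z [-0.002 -0.    -1.   ]
```

View pics/c1.png

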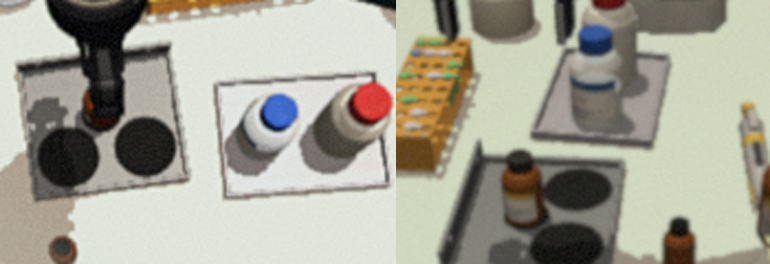

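Both white bottles stand upright on the steel tray: blue cap at (280,110) and red cap at (370,102) in the top crop. The brown bottle is in place under the gripper, and the discs at (68,157) and (146,147) are free.

```bash
python3 - <<'E'
from h import *
t=arm.read_camera('top');s=arm.read_camera('side')
hv=lambda h:h[...,2]<60
for n,i,w in(('top',t,(245,165,278,200)),('top',t,(280,165,314,195)),('side',s,(215,200,260,228)),('side',s,(225,180,262,205))):
    c,st=blob(i,hv,w);print(n,c.round(1),st,back(n,[c],4).round(1))
# stain in side: cap (black) & body outline columns
for v in range(176,214,2):print(v,''.join('#' if s[v,u].max()<60 else 'b' if int(s[v,u,0])-int(s[v,u,2])>35 else '.' for u in range(200,235)))
print(proj('side',[[573,164,4],[573,164,74],[573,164,60]]))
E
python3 go.py 573 164 80
```

```text
top [260.3 181. ] [247 168  28  27 587] [[524.6 199.9]]
top [295.5 176.5] [283 165  26  25 532] [[535.5 116. ]]
side [237.  220.2] [221 212  33  16 457] [[525.2 196.3]]
side [241.1 195.9] [225 187  33  18 442] [[537.7 118.4]]
176 ...................................
178 ...................................
180 .............#######...............
182 ..........############.............
184 ...........############............
186 ..........b###########bb...........
188 .........bbbb######bbbbbb..........
190 ........bbbbbbbbbbbbbbbbbb......###
192 ........bbbbbbbbbbbbbbbbb.....#####
194 .........bbbbbbbbbbbbbbb##..#######
196 .........bbbbbbbbbbbbbb############
198 .........bbbbbbbbbbbbbbb###########
200 ...........bbbbbbbbbb...###..######
202 ........................###....####
204 .........................###.......
206 .........................####......
208 .........................#####.....
210 ..........##...........######......
212 .............##############...#..##
[[219.14480643 207.03278195]
 [216.27044495 180.04818633]
 [216.86437501 185.66669456]]
pos [573.5 161.6 150.9] shift [0.013, -0.0, 0.355] turn  gap 85.3 F [ 0.  -0.7  0.9] t 27.98 j7 -0.66 tilt z [-0.002 -0.002 -1.   ]
```

```bash
python3 -m crank '[[1,[0.01,0,0.2],0],[1,[0.01,0,0.4],0],[1,[0.01,0,0.6],0],[1,[0.01,0,0.6],0],[1,[0.01,0,0.6],0]]' |grep -E "pos|wrist|gap"
python3 -m crank '[[1,[0,0,0.03],0],[1,[0,0,0.05],0],[1,[0,0,0.05],0],[1,[0,0,0.05],0]]' |grep -E "pos|wrist"
python3 go.py 573 164 5 7.4
```

```text
tool_pos: [574.5, 166.1, 32.9]
wrist_force: [0.3, -0.1, 0.1]
finger_gap: 85.2
tool_pos: [573.8, 166.8, 22.0]
wrist_force: [0.4, 0.2, -0.4]
pos [573.8 166.8  22. ] shift [-0.014, -0.006, 0.085] turn -0.0 gap 85.5 F [ 0.4  0.2 -0.4] t 29.1 j7 -0.8 tilt z [ 0.  0. -1.]
```

```bash
python3 -m crank '[[1,[-0.014,-0.005,0.02],0],[1,[-0.014,-0.005,0.05],0],[1,[-0.014,-0.005,0.06],0],[1,[-0.014,-0.005,0.06],0]]' |grep -E "pos|wrist|gap"
python3 -m crank '[[1,[0,0,0.01],0],[1,[0,0,0.02],0],[1,[0,0,0.03],0],[1,[0,0,0.03],0]]' |grep -E "pos|wrist"
python3 - <<'E'
from h import *
s=arm.read_camera('side')
for v in range(165,212,2):print(v,''.join('#' if s[v,u].max()<60 else '+' if s[v,u].max()<105 and int(s[v,u,0])-int(s[v,u,2])<=35 else 'b' if int(s[v,u,0])-int(s[v,u,2])>35 else '.' for u in range(180,255)))
E
```

```text
tool_pos: [572.8, 163.8, 9.4]
wrist_force: [-0.1, -0.6, -0.2]
finger_gap: 85.5
tool_pos: [572.9, 163.8, 3.6]
wrist_force: [0.8, 0.6, -0.2]
165 #####+......+##############################################+..++#########+.
167 #######++++##########...++###################################++++########++
169 ###################.........+++......++++#+++############################++
171 #################+........................+++++##########################+.
173 ################.................................++++####################++
175 bb+.++##########++....................................+#################+..
177 bb.....+####+#####+.....................................+########++++++....
179 b.......+##++#####+..............+#####+.................++#####...........
181 b........##++######++++.......+##########+...............+++####+..........
183 .........+#++#######++++++++++#############+++++++++++++++++#####++++++++++
185 .........+#+++#####++.........+###########b++++....++++++++++#####+++++++++
187 ..........##++#####+.........bbb#########bbbb..........++++++######+++++...
1
[... 258 characters left out ...]
#++..........+bbbbbbbbbbbbbb################################
197 ..........+####+++..........+bbbbbbbbbbbbbb################################
199 .........+####+++............+bbbbbbbbbbbbbb###############################
201 ........+#####++...................bb.....++##++++########################+
203 .......++####+++.............++...........+++##+...+++################+++..
205 .......+####+++..............++++..+.......++###++.....+++++++++++++.......
207 .......+####++......+++++....++++++++......++####+.........................
209 ......+####+++++++++++++++..++#+++++.....++++####+++++++++++...+++++.......
211 .....+#####+++++++++++++++++++#####++++++#######++++++##########+++++++++..
```

Numerically, the tips sit at about z≈48 open with the TCP at 3.6 mm. I'll go another 8 mm lower, then grip.

```bash
python3 -m crank '[[1,[0,0,0.01],0],[1,[0,0,0.03],0],[1,[0,0,0.04],0],[1,[0,0,0.04],0]]' |grep -E "pos|wrist"
python3 -m crank '[[-1,[0,0,0],0],[-1,[0,0,0],0],[-1,[0,0,0],0],[-1,[0,0,0],0],[-1,[0,0,0],0]]' |grep -E "pos|wrist|gap|finger"
python3 -m crank '[[-1,[0,0,0],0],[-1,[0,0,-0.02],0],[-1,[0,0,-0.05],0],[-1,[0,0,-0.05],0],[-1,[0,0,-0.05],0]]' |grep -E "pos|wrist|gap|finger"
```

```text
tool_pos: [572.8, 163.8, -4.5]
wrist_force: [-0.6, -0.1, -0.4]
tool_pos: [573.4, 164.1, -3.8]
wrist_force: [-0.4, 0.7, 5.1]
finger_gap: 35.4
finger_force: 60.3
tool_pos: [572.9, 163.7, 5.7]
wrist_force: [-0.6, -0.6, -1.8]
finger_gap: 35.2
finger_force: 59.9
```

```bash
python3 -m crank '[[-1,[0,0,-0.15],0],[-1,[0,0,-0.35],0],[-1,[0,0,-0.45],0],[-1,[0,0,-0.45],0],[-1,[0,0,-0.45],0]]' |grep -E "pos|wrist|gap"
python3 -m crank '[[-1,[0.2,0,0],0],[-1,[0.5,0.01,0],0],[-1,[0.75,0.01,0],0],[-1,[0.95,0.02,0],0],[-1,[0.95,0.02,0],0]]' |grep -E "pos|wrist|gap"
python3 go.py 553.5 368 60 7.4
```

```text
tool_pos: [572.1, 163.1, 94.6]
wrist_force: [0.3, -1.0, -1.1]
finger_gap: 35.4
tool_pos: [550.0, 358.1, 94.5]
wrist_force: [0.4, 0.0, -1.2]
finger_gap: 35.2
pos [550.  358.1  94.5] shift [0.046, 0.024, 0.173] turn 0.002 gap 35.2 F [ 0.4  0.  -1.2] t 33.15 j7 -0.96 tilt z [-0.002  0.003 -1.   ]
```

```bash
python3 -m crank '[[-1,[0,0,0],0],[-1,[0,0,0.15],0],[-1,[0,0,0.15],0],[-1,[0,0,0.15],0]]' |grep -E "pos|wrist|gap"
python3 go.py 553.5 368 35 7.4
```

```text
tool_pos: [553.2, 351.6, 65.8]
wrist_force: [0.4, 0.2, -0.7]
finger_gap: 34.8
pos [553.2 351.6  65.8] shift [0.081, 0.012, 0.154] turn -0.001 gap 34.8 F [ 0.4  0.2 -0.7] t 33.65 j7 -0.99 tilt z [-0.    -0.001 -1.   ]
```

```bash
python3 -m crank '[[-1,[0.04,0.005,0.05],0],[-1,[0.081,0.01,0.1],0],[-1,[0.081,0.01,0.15],0],[-1,[0.081,0.01,0.15],0],[-1,[0.081,0.01,0.15],0]]' |grep -E "pos|wrist|gap"
python3 go.py 553.5 368 0 7.4
python3 - <<'E'
from h import *
s=arm.read_camera('side');t=arm.read_camera('top')
a=np.hstack([cv2.resize(t[130:210,150:250],None,fx=3.5,fy=3.5,interpolation=2),cv2.resize(s[220:300,150:250],None,fx=3.5,fy=3.5,interpolation=2)])
cv2.imwrite('pics/d1.png',a[:,:,::-1])
E
```

```text
tool_pos: [552.7, 368.9, 35.6]
wrist_force: [0.7, -0.5, -0.7]
finger_gap: 35.1
pos [552.7 368.9  35.6] shift [-0.005, 0.003, 0.178] turn -0.0 gap 35.1 F [ 0.7 -0.5 -0.7] t 34.27 j7 -1.03 tilt z [-0. -0. -1.]
```

View pics/d1.png

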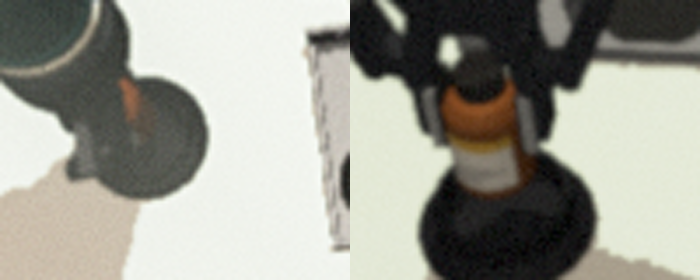

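```bash
python3 - <<'E'
from h import *
print(proj('side',[[552.7,368.9,43.4],[552.7,368.9+19,43.4],[552.7,368.9,43.4+70],[553.5,368,26]]).round(1).tolist())
E
python3 -m crank '[[-1,[-0.003,0.003,0.04],0],[-1,[-0.003,0.003,0.08],0],[-1,[-0.003,0.003,0.08],0],[-1,[-0.003,0.003,0.08],0]]' |grep -E "pos|wrist|gap"
```

```text
[[192.0, 268.0], [188.0, 276.5], [186.3, 237.7], [193.0, 274.4]]
tool_pos: [553.2, 368.6, 19.6]
wrist_force: [-0.5, 0.5, 0.3]
finger_gap: 35.2
```

The bottle base edge is at about (488,193) in the side crop, which matches the projection, so it is centred above the cup. I'll lower it in.

```bash
python3 -m crank '[[-1,[0,0,0.03],0],[-1,[0,0,0.06],0],[-1,[0,0,0.07],0],[-1,[0,0,0.07],0]]' |grep -E "pos|wrist|gap"
python3 -m crank '[[-1,[0,0,0.01],0],[-1,[0,0,0.02],0],[-1,[0,0,0.025],0],[-1,[0,0,0.025],0]]' |grep -E "pos|wrist|gap"
python3 -m crank '[[-1,[0,0,0.004],0],[-1,[0,0,0.008],0],[-1,[0,0,0.008],0]]' |grep -E "pos|wrist|gap"
```

```text
tool_pos: [553.1, 368.5, 5.5]
wrist_force: [-0.5, 0.0, -0.9]
finger_gap: 35.1
tool_pos: [553.3, 368.5, 0.7]
wrist_force: [0.4, -1.2, -1.2]
finger_gap: 35.3
tool_pos: [553.3, 368.5, -0.9]
wrist_force: [0.1, 0.5, -1.4]
finger_gap: 35.5
```

```bash
python3 -m crank '[[-1,[0,0,0.004],0],[-1,[0,0,0.006],0],[-1,[0,0,0.006],0]]' |grep -E "pos|wrist|gap"
python3 -m crank '[[-1,[0,0,0.003],0],[-1,[0,0,0.003],0]]' |grep -E "pos|wrist|gap"
```

```text
tool_pos: [553.4, 368.6, -1.7]
wrist_force: [-0.6, 0.3, 1.8]
finger_gap: 35.5
tool_pos: [553.4, 368.7, -1.7]
wrist_force: [-2.1, -2.4, 6.3]
finger_gap: 35.2
```

Contact at the expected height (−1.7). I'll release, retreat and check.

```bash
python3 -m crank '[[1,[0,0,0],0],[1,[0,0,0],0],[1,[0,0,0],0],[1,[0,0,0],0],[1,[0,0,0],0]]' |grep -E "pos|wrist|gap"
python3 -m crank '[[1,[0,0,-0.2],0],[1,[0,0,-0.45],0],[1,[0,0,-0.7],0],[1,[0,0,-0.8],0],[1,[0,0,-0.8],0]]' |grep -E "pos|wrist|gap"
python3 -m crank '[[1,[-0.3,0.01,0],0],[1,[-0.6,0.02,0],0],[1,[-0.9,0.04,0],0],[1,[-1,0.04,0],0],[1,[-1,0.04,0],0]]' |grep -E "pos|wrist|gap"
python3 go.py 545.8 -8.3 160 7.4
python3 - <<'E'
from h import *
s=arm.read_camera('side');t=arm.read_camera('top')
a=np.hstack([cv2.resize(t[130:210,150:250],None,fx=3.5,fy=3.5,interpolation=2),cv2.resize(s[220:300,150:250],None,fx=3.5,fy=3.5,interpolation=2)])
cv2.imwrite('pics/d2.png',a[:,:,::-1])
E
```

```text
tool_pos: [553.3, 368.6, -2.7]
wrist_force: [0.8, 0.3, 0.1]
finger_gap: 85.0
tool_pos: [554.0, 369.1, 158.6]
wrist_force: [-0.6, 0.2, 0.3]
finger_gap: 85.4
tool_pos: [586.0, 169.0, 155.4]
wrist_force: [0.2, 0.3, -0.5]
finger_gap: 85.3
pos [586.  169.  155.4] shift [-0.854, -0.31, -0.021] turn -0.001 gap 85.3 F [ 0.2  0.3 -0.5] t 38.75 j7 -0.65 tilt z [-0.003 -0.001 -1.   ]
```

View pics/d2.png

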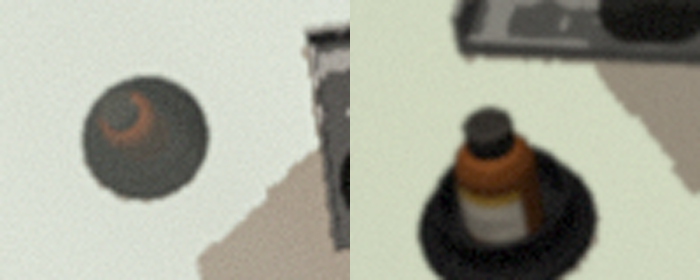

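The brown bottle stands upright in the holder: its cap is at (123,113) in the top crop and (488,130) in the side crop. Next the buffer goes back.

```bash
python3 - <<'E'
from h import *
print(back('top',[[150+123.5/3.5-.5,130+113.5/3.5-.5]],76))
E
python3 -m crank '[[1,[-0.25,-0.1,0],0],[1,[-0.5,-0.2,0],0],[1,[-0.75,-0.28,0],0],[1,[-0.87,-0.31,0],0],[1,[-0.87,-0.31,0],0]]' |grep -E "pos|wrist|gap"
python3 -m crank '[[1,[0,0,0],0],[1,[0,0,0],0]]' |grep -E "pos|wrist|gap"
python3 go.py 545.8 -8.3 60 7.4
```

```text
[[551.07869695 364.58558893]]
tool_pos: [547.3, -9.0, 157.2]
wrist_force: [0.7, 0.8, -0.4]
finger_gap: 85.5
tool_pos: [548.0, -6.3, 157.6]
wrist_force: [-0.6, 0.2, -0.4]
finger_gap: 85.5
pos [548.   -6.3 157.6] shift [-0.009, -0.013, 0.488] turn 0.001 gap 85.5 F [-0.6  0.2 -0.4] t 39.73 j7 -0.37 tilt z [ 0.001  0.001 -1.   ]
```

```bash
python3 -m crank '[[1,[-0.01,-0.012,0.2],0],[1,[-0.01,-0.012,0.4],0],[1,[-0.01,-0.012,0.6],0],[1,[-0.01,-0.012,0.6],0],[1,[-0.01,-0.012,0.6],0]]' |grep -E "pos|wrist|gap"
python3 go.py 545.8 -8.3 12 7.4
```

```text
tool_pos: [546.4, -10.2, 38.4]
wrist_force: [0.3, 0.7, 0.5]
finger_gap: 85.2
pos [546.4 -10.2  38.4] shift [0.01, -0.002, 0.132] turn 0.0 gap 85.2 F [0.3 0.7 0.5] t 40.35 j7 -0.53 tilt z [ 0.002  0.001 -1.   ]
```

```bash
python3 -m crank '[[1,[0.01,0,0.05],0],[1,[0.01,0,0.1],0],[1,[0.01,0,0.13],0],[1,[0.01,0,0.13],0],[1,[0.01,0,0.13],0]]' |grep -E "pos|wrist|gap"
python3 go.py 545.8 -8.3 12 7.4
python3 -m crank '[[-1,[0,0,0],0],[-1,[0,0,0],0],[-1,[0,0,0],0],[-1,[0,0,0],0],[-1,[0,0,0],0]]' |grep -E "pos|wrist|gap|finger"
python3 -m crank '[[-1,[0,0,0],0],[-1,[0,0,-0.02],0],[-1,[0,0,-0.05],0],[-1,[0,0,-0.05],0],[-1,[0,0,-0.05],0]]' |grep -E "pos|wrist|gap|finger"
```

```text
tool_pos: [545.2, -9.5, 11.4]
wrist_force: [-0.4, -0.2, 1.1]
finger_gap: 85.4
pos [545.2  -9.5  11.4] shift [0.006, 0.004, -0.003] turn -0.0 gap 85.4 F [-0.4 -0.2  1.1] t 40.98 j7 -0.57 tilt z [ 0.  0. -1.]
tool_pos: [545.8, -9.5, 12.0]
wrist_force: [-0.1, 0.7, 5.6]
finger_gap: 54.2
finger_force: 63.0
tool_pos: [544.9, -9.6, 21.3]
wrist_force: [-0.8, 0.2, -2.4]
finger_gap: 54.0
finger_force: 63.3
```

```bash
python3 -m crank '[[-1,[0,0,-0.15],0],[-1,[0,0,-0.35],0],[-1,[0,0,-0.4],0],[-1,[0,0,-0.4],0],[-1,[0,0,-0.4],0]]' |grep -E "pos|wrist|gap"
python3 -m crank '[[-1,[0.15,0,0],0],[-1,[0.35,0.01,0],0],[-1,[0.55,0.02,0],0],[-1,[0.63,0.03,0],0],[-1,[0.63,0.03,0],0]]' |grep -E "pos|wrist|gap"
python3 -m crank '[[-1,[0,0,0],0],[-1,[0,0,0],0],[-1,[0,0,0],0]]' |grep -E "pos|wrist|gap"
python3 go.py 534.3 116.2 30 7.4
```

```text
tool_pos: [544.0, -9.9, 100.1]
wrist_force: [0.3, -0.2, -2.2]
finger_gap: 53.9
tool_pos: [534.5, 117.0, 100.6]
wrist_force: [0.3, -0.1, -1.6]
finger_gap: 54.0
tool_pos: [535.1, 114.8, 101.3]
wrist_force: [0.3, -0.8, -1.8]
finger_gap: 53.9
pos [535.1 114.8 101.3] shift [0.008, -0.003, 0.356] turn -0.001 gap 53.9 F [ 0.3 -0.8 -1.8] t 43.85 j7 -0.67 tilt z [-0.    -0.001 -1.   ]
```

```bash
python3 -m crank '[[-1,[0.005,-0.003,0.1],0],[-1,[0.005,-0.003,0.25],0],[-1,[0.005,-0.003,0.37],0],[-1,[0.005,-0.003,0.37],0],[-1,[0.005,-0.003,0.37],0]]' |grep -E "pos|wrist|gap"
python3 -m crank '[[-1,[0,0,0],0],[-1,[0,0,0],0]]' |grep -E "pos|wrist|gap"
python3 go.py 534.3 116.2 14 7.4
```

```text
tool_pos: [534.9, 117.2, 28.1]
wrist_force: [0.8, 0.8, -1.5]
finger_gap: 53.8
tool_pos: [535.0, 117.2, 28.3]
wrist_force: [-0.2, 0.1, -2.4]
finger_gap: 54.2
pos [535.  117.2  28.3] shift [-0.004, -0.004, 0.071] turn -0.0 gap 54.2 F [-0.2  0.1 -2.4] t 44.73 j7 -0.77 tilt z [ 0.002  0.    -1.   ]
```

```bash
python3 -m crank '[[-1,[-0.005,-0.004,0.03],0],[-1,[-0.005,-0.004,0.06],0],[-1,[-0.005,-0.004,0.07],0],[-1,[-0.005,-0.004,0.07],0]]' |grep -E "pos|wrist|gap"
python3 -m crank '[[-1,[0,0,0.005],0],[-1,[0,0,0.008],0],[-1,[0,0,0.008],0]]' |grep -E "pos|wrist|gap"
python3 -m crank '[[-1,[0,0,0.004],0],[-1,[0,0,0.006],0],[-1,[0,0,0.006],0]]' |grep -E "pos|wrist|gap"
```

```text
tool_pos: [533.4, 116.0, 13.0]
wrist_force: [-0.4, -0.1, -1.3]
finger_gap: 53.9
tool_pos: [533.8, 116.1, 12.1]
wrist_force: [-0.4, 0.5, 1.2]
finger_gap: 54.0
tool_pos: [533.8, 116.1, 12.0]
wrist_force: [-2.0, -0.4, 11.9]
finger_gap: 54.2
```

Seated. I'll release and go to the salt bottle at TCP (552.4,−97.2).

```bash
python3 -m crank '[[1,[0,0,0],0],[1,[0,0,0],0],[1,[0,0,0],0],[1,[0,0,0],0],[1,[0,0,0],0]]' |grep -E "pos|wrist|gap"
python3 -m crank '[[1,[0,0,-0.2],0],[1,[0,0,-0.45],0],[1,[0,0,-0.7],0],[1,[0,0,-0.8],0],[1,[0,0,-0.8],0]]' |grep -E "pos|wrist|gap"
python3 -m crank '[[1,[-0.3,-0.02,0],0],[1,[-0.6,-0.03,0],0],[1,[-0.9,-0.04,0],0],[1,[-1,-0.05,0],0],[1,[-1,-0.05,0],0]]' |grep -E "pos|wrist|gap"
python3 -m crank '[[1,[0,0,0],0],[1,[0,0,0],0]]' |grep -E "pos|wrist|gap"
python3 go.py 552.4 -97.2 50 7.4
```

```text
tool_pos: [533.6, 116.0, 10.5]
wrist_force: [-0.2, 0.3, -0.1]
finger_gap: 85.1
tool_pos: [534.8, 116.3, 172.1]
wrist_force: [0.5, 0.5, -0.4]
finger_gap: 85.5
tool_pos: [548.2, -85.1, 169.1]
wrist_force: [0.6, 0.5, -0.2]
finger_gap: 85.2
tool_pos: [549.2, -80.9, 170.6]
wrist_force: [-0.7, 0.4, -0.1]
finger_gap: 85.7
pos [549.2 -80.9 170.6] shift [-0.084, 0.005, 0.603] turn 0.001 gap 85.7 F [-0.7  0.4 -0.1] t 48.1 j7 -0.22 tilt z [ 0.     0.001 -1.   ]
```

```bash
python3 -m crank '[[1,[-0.07,0.005,0],0],[1,[-0.07,0.005,0.2],0],[1,[-0.07,0.005,0.4],0],[1,[-0.07,0.005,0.5],0],[1,[-0.07,0.005,0.5],0]]' |grep -E "pos|wrist|gap"
python3 -m crank '[[1,[0,0,0],0],[1,[0,0,0],0]]' |grep -E "pos|wrist|gap"
python3 go.py 552.4 -97.2 19 7.4
```

```text
tool_pos: [551.0, -97.8, 69.2]
wrist_force: [-0.2, 0.2, 0.3]
finger_gap: 85.6
tool_pos: [553.1, -97.5, 71.8]
wrist_force: [0.2, -0.0, 1.1]
finger_gap: 85.3
pos [553.1 -97.5  71.8] shift [0.002, -0.004, 0.264] turn -0.0 gap 85.3 F [ 0.2 -0.   1.1] t 48.98 j7 -0.32 tilt z [ 0.002 -0.    -1.   ]
```

```bash
python3 -m crank '[[1,[0,-0.003,0.1],0],[1,[0,-0.003,0.2],0],[1,[0,-0.003,0.26],0],[1,[0,-0.003,0.265],0],[1,[0,-0.003,0.265],0]]' |grep -E "pos|wrist|gap"
python3 -m crank '[[-1,[0,0,0],0],[-1,[0,0,0],0],[-1,[0,0,0],0],[-1,[0,0,0],0],[-1,[0,0,0],0]]' |grep -E "pos|wrist|gap|finger"
python3 -m crank '[[-1,[0,0,0],0],[-1,[0,0,-0.02],0],[-1,[0,0,-0.05],0],[-1,[0,0,-0.05],0],[-1,[0,0,-0.05],0]]' |grep -E "pos|wrist|gap|finger"
```

```text
tool_pos: [552.0, -97.4, 18.1]
wrist_force: [0.5, 0.1, 0.5]
finger_gap: 85.3
tool_pos: [552.4, -97.5, 18.6]
wrist_force: [-0.7, 0.5, 4.9]
finger_gap: 59.5
finger_force: 64.2
tool_pos: [551.2, -97.6, 27.5]
wrist_force: [-0.0, 0.2, -3.7]
finger_gap: 59.8
finger_force: 65.2
```

```bash
python3 -m crank '[[-1,[0,0,-0.15],0],[-1,[0,0,-0.35],0],[-1,[0,0,-0.55],0],[-1,[0,0,-0.69],0],[-1,[0,0,-0.69],0]]' |grep -E "pos|wrist|gap"
python3 -m crank '[[-1,[0.1,0,0],0],[-1,[0.3,0.01,0],0],[-1,[0.5,0.02,0],0],[-1,[0.65,0.02,0],0],[-1,[0.74,0.02,0],0]]' |grep -E "pos|wrist|gap"
python3 -m crank '[[-1,[0.2,0,0],0],[-1,[0.4,0.01,0],0],[-1,[0.6,0.02,0],0],[-1,[0.7,0.02,0],0],[-1,[0.74,0.02,0],0]]' |grep -E "pos|wrist|gap"
python3 -m crank '[[-1,[0,0,0],0],[-1,[0,0,0],0],[-1,[0,0,0],0]]' |grep -E "pos|wrist|gap"
python3 go.py 522.4 199.3 40 7.4
```

```text
tool_pos: [552.9, -97.5, 167.3]
wrist_force: [0.2, 0.7, -3.7]
finger_gap: 59.5
tool_pos: [534.3, 53.0, 164.1]
wrist_force: [-0.6, -0.8, -2.7]
finger_gap: 59.8
tool_pos: [520.9, 197.6, 165.0]
wrist_force: [-0.2, -0.8, -3.5]
finger_gap: 60.1
tool_pos: [521.9, 195.4, 165.4]
wrist_force: [0.1, -0.4, -3.1]
finger_gap: 59.7
pos [521.9 195.4 165.4] shift [0.019, 0.005, 0.627] turn -0.001 gap 59.7 F [ 0.1 -0.4 -3.1] t 53.1 j7 -0.74 tilt z [-0.    -0.001 -1.   ]
```

```bash
python3 -m crank '[[-1,[0.015,0.003,0.1],0],[-1,[0.015,0.003,0.25],0],[-1,[0.015,0.003,0.4],0],[-1,[0.015,0.003,0.55],0],[-1,[0.015,0.003,0.62],0]]' |grep -E "pos|wrist|gap"
python3 -m crank '[[-1,[0,0,0],0],[-1,[0,0,0],0],[-1,[0,0,0],0]]' |grep -E "pos|wrist|gap"
python3 go.py 522.4 199.3 20 7.4
```

```text
tool_pos: [520.3, 199.4, 39.0]
wrist_force: [-0.0, -0.2, -3.5]
finger_gap: 59.6
tool_pos: [522.7, 200.7, 42.7]
wrist_force: [0.4, 0.5, -2.7]
finger_gap: 59.4
pos [522.7 200.7  42.7] shift [-0.007, -0.002, 0.113] turn -0.0 gap 59.4 F [ 0.4  0.5 -2.7] t 54.1 j7 -0.91 tilt z [ 0.002  0.001 -1.   ]
```

```bash
python3 -m crank '[[-1,[-0.007,0,0.04],0],[-1,[-0.007,0,0.08],0],[-1,[-0.007,0,0.11],0],[-1,[-0.007,0,0.11],0],[-1,[-0.007,0,0.11],0]]' |grep -E "pos|wrist|gap"
python3 -m crank '[[-1,[0,0,0.005],0],[-1,[0,0,0.007],0],[-1,[0,0,0.007],0]]' |grep -E "pos|wrist|gap"
python3 -m crank '[[-1,[0,0,0.004],0],[-1,[0,0,0.005],0],[-1,[0,0,0.005],0]]' |grep -E "pos|wrist|gap"
```

```text
tool_pos: [521.8, 198.9, 19.4]
wrist_force: [-0.8, -0.3, -3.3]
finger_gap: 59.7
tool_pos: [522.0, 198.9, 18.6]
wrist_force: [-1.1, -0.5, 2.5]
finger_gap: 59.6
tool_pos: [522.1, 198.9, 18.6]
wrist_force: [-2.7, -1.3, 11.7]
finger_gap: 59.8
```

Seated. I'll release, retreat clear and check.

```bash
python3 -m crank '[[1,[0,0,0],0],[1,[0,0,0],0],[1,[0,0,0],0],[1,[0,0,0],0],[1,[0,0,0],0]]' |grep -E "pos|wrist|gap"
python3 -m crank '[[1,[0,0,-0.2],0],[1,[0,0,-0.45],0],[1,[0,0,-0.7],0],[1,[0,0,-0.9],0],[1,[0,0,-0.9],0]]' |grep -E "pos|wrist|gap"
python3 -m crank '[[1,[-0.3,0,0],0],[1,[-0.6,0,0],0],[1,[-0.9,0,0],0],[1,[-1,0,0],0],[1,[-1,0,0],0]]' |grep -E "pos|wrist|gap"
python3 -m crank '[[1,[-0.3,0,0],0],[1,[-0.6,0,0],0],[1,[-0.9,0,0],0],[1,[-1,0,0],0],[1,[-1,0,0],0]]' |grep -E "pos|wrist|gap"
python3 - <<'E'
from h import *
t=arm.read_camera('top');s=arm.read_camera('side');t0=cv2.imread('pics/top0.png')[:,:,::-1].copy();s0=cv2.imread('pics/side0.png')[:,:,::-1].copy()
for nm,c,wt,ws in(('red',red,(240,150,280,195),(215,165,260,195)),('blue',blue,(280,150,315,195),(225,145,255,175))):
    for n,i,j,w in(('top',t0,t,wt),('side',s0,s,ws)):print(nm,n,blob(i,c,w)[0].round(1),blob(j,c,w)[0].round(1))
a=np.hstack([cv2.resize(t[110:230,160:340],None,fx=2.2,fy=2.2,interpolation=2),cv2.resize(s[140:310,150:310],None,fx=2.2,fy=2.2,interpolation=2)[-264:]])
cv2.imwrite('pics/e1.png',a[:,:,::-1])
E
```

```text
tool_pos: [522.6, 199.2, 17.5]
wrist_force: [1.5, -0.3, 4.7]
finger_gap: 85.2
tool_pos: [523.3, 199.7, 199.8]
wrist_force: [0.9, 0.0, 0.5]
finger_gap: 85.5
tool_pos: [546.4, -1.2, 195.7]
wrist_force: [0.3, 1.2, 0.4]
finger_gap: 84.9
tool_pos: [573.2, -196.7, 196.6]
wrist_force: [-0.4, 0.3, -0.6]
finger_gap: 85.4
red top [258.2 169. ] [258.2 169.3]
red side [233.9 178.5] [233.8 178.3]
blue top [297.6 165.2] [297.8 165.8]
blue side [239.8 158.5] [240.5 158.4]
```

View pics/e1.png

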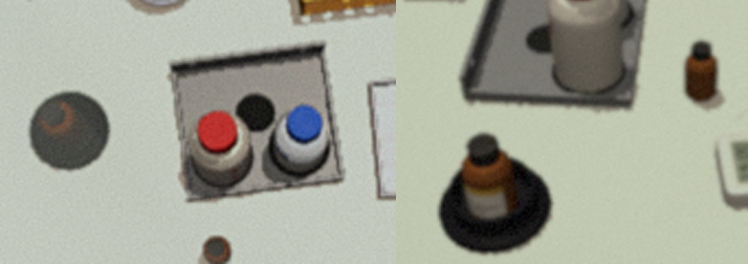

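The red cap (218,130) and blue cap (304,122) are back on their own discs, within 1 px of the start. The brown bottle stands in the holder at (58,118), and the arm is clear, so I'm handing in.

```bash
python3 -m crank '[[1,[0,0,0],0],[1,[0,0,0],0]]' | grep -E "wrist|time"; python3 -c "
from plant import arm
print(arm.job_done())"
```

```text
time_s: 58.32
wrist_force: [0.3, -0.7, -0.3]
the job is handed in; nothing more can be done
None
```

I handed the job in at 58.3 s: the last pictures show the brown bottle upright in the black holder and both white bottles back on their own places with the gripper clear, but the hand-in returned no verdict.

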